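# Snap a brush handle into its ferrule and proof-pull the joint

### The arm

A 7-joint arm with a two-finger parallel gripper is mounted at the origin on a cart in front of the work surface, level with it; the furniture and walls round the work are solid. World frame = base frame: x ahead of the robot, y to its left, z up, the work surface at z = 0. Lengths are in m, angles in rad, forces in N, time in s.
With the tool pointing down it reaches from about 0.425 to 0.875 m from the base axis. Payload 4.7 kg.
Tool frame: the origin (TCP) lies midway between the tips of the shut fingers; the grasp point (between the pads) lies 19 mm behind it (ctrl.grip_point_offset is the distance from the TCP to the grasp point, in m); z points along the fingers, y is the line along which they close (so a half turn about z gives the same grasp; the last joint's range is limited). The gripper opens to 87 mm and grips with 3 to 60 N. Pads are 19 mm wide; open, the fingers measure 117 mm over their backs; the gripper's body (75 mm by 190 mm) begins 51 mm behind the grasp point.
Start: joints at [-1.288, 0.321, -0.07, 1.45, 0.023, 1.371, -0.057], TCP at [0.173, 0.627, 0.223] pointing down, gripper open.
Joint ranges: [-2.86, 2.86], [-0.3, 2.09], [-1.38, 1.24], [0.06, 2.45], [-1.56, 4.7], [0.09, 2.05], [-2.69, 2.69]. Speed limits (rad/s): [2.57, 2.57, 3.14, 3.14, 3.14, 3.14, 3.14].

### API

Orientations are given as a rotation vector (axis times angle).
In Python, from bench import ctrl gives the robot as it stands. The module is installed in compiled form; this text tells all that it offers.
- The arm moves only by the shell command python3 -m handwheel 'ROWS' [OPENING] [FORCE]. ROWS is JSON, a list of rows, each an object of numbers: "x", "y", "z": the shift along the tool's x, y, z in m; "wx", "wy", "wz": the turn, a rotation vector about the tool's x, y, z in degrees. A call has 1 to 10 rows; each row is the pose to reach, as a shift and turn from the pose commanded when the call began, along the tool's axes at that moment; what a row does not reach only later rows make up. A row lasts 1/12 s, in which the tool goes at most 41.7 mm and 7.16 degrees, less where a joint would pass 70% of its speed; a pose out of reach is approached as far as the arm can. A call with a gripper value outside its range is refused whole. OPENING is the finger opening in m, from 0 to 0.087, set as the call begins (- or left out, the last holds). The fingers move at their own pace and stop on an object; FORCE is the grip in N (left out, the last holds). Time passes only in rows, so rows that repeat a pose let the fingers close. It gives the time, the measured TCP pose, the force, the opening and the grip force at its end, in the units of the state.
- ctrl.get_state(): the state, without advancing time (a new reading comes with each control period).
- ctrl.get_image(name): name is "side" or "top" or "wrist"; returns a dict with "image" (384x512x3 uint8, red, green, blue), "K" (3x3 intrinsics, pixels), "k1" (the pictures are not rectified: a ray, as slopes to the right and down, at radius r is drawn at 1 + k1 r^2 times it, then the intrinsics apply), "world_to_cam" (4x4, takes a point from world to camera coordinates); the wrist camera has in their place "hand_eye" (4x4, takes a point from camera to tool coordinates, whose origin is the TCP and whose axes are the flange's). Camera axes: x right, y down, z forward; pixel columns grow to the right and rows downward; lengths in m; the calibration is good to about 2 mm. A picture is of the moment at which its call begins: read the wrist's pose just before it. There is no depth.
- ctrl.close_job(): hands the job in; it is judged then, once.
The state is a dict: "time": time; "joint_positions": joint angles; "qd": joint speeds; "joint_torque": joint torques, N m; "position": TCP position; "tool_rot": TCP orientation; "ft_force": force on the tool from outside, world axes, zero at the start; "torque": the same for the moment, N m; "grip_width": opening from 0.0 (shut) to 1.0 (fully open); "grip_force": force on a finger pad.
Only numpy, scipy, OpenCV 4.12 (cv2) and the standard library are available. Lean on these libraries where they do the work, as an engineer would, in place of code of your own. Each camera call takes 0.05 s, during which the arm holds its last target. There are 200 camera calls.

### The job

Take the red brush handle out of its wooden block, press it straight down into the socket of the white ferrule on the spring pull tester until it snaps in and sits fully home (25 N of push at the very most), then prove the joint: pull the handle straight up with about 12 N, steady for a good second and never more than 20 N. Then ease off and let go, leaving the handle upright and snapped home in the tester; do not handle the tester itself, and leave the other things on the table alone.

Things in the scene. Friction and masses are not known exactly. Their poses are not given: they have to be found in the camera images.
- handle: Loose turned brush handle, upright, stud down, round, about 0.09 to 0.14 kg. Origin on its axis, 37 mm below the shoulder; z up. Brass collar 38 mm diameter, z = 37 to 47 mm (its underside is the shoulder), red grip 26 mm diameter to z = 121 mm. Below the shoulder: steel stud, 31 to 37 mm long (screwed in to a different depth each time): neck 9 mm, head 20 mm diameter, cone tip 6 mm.
- shoulder (a point): Centre of the flat underside of the brass collar, 37 mm above the handle's origin; it sits on the socket mouth when home. Snapped in, the handle has free play upward before the jaws take the pull: about 1.5 to 8.5 mm, different each time, so find the pull by feel. The jaws hold beyond 25 N.
- grip (a point): Middle of the red grip, 50 mm above the shoulder, 26 mm in diameter: the place to grasp from above.
- holder: Fixed light wooden block, 85 x 85 x 45 mm, with a 25 mm through hole in which the stud stands at the start; the collar rests on its top. Origin: centre of the underside.
- tester: Fixed spring pull tester: green base plate 100 x 130 x 12 mm, two steel guide posts with coil springs 48 mm either side along its y axis (tops 75 mm high), white scale plate at its -x side. Origin: centre of the underside. At the scale the small green mark is a 12 N pull.
- socket_mouth (a point): Centre of the mouth of the snap socket, top of the aluminium block (42 mm square) in the white ferrule, about 90 mm above the table; moves with the carriage. Hole 23 mm diameter, bevelled to 31 mm; the handle enters from above. Inside, two sprung brass jaws 12 mm apart are spread by the stud's head and shut behind it. This takes about 5 to 14 N of push; 18 N surely brings it home.
- carriage (a joint): Travel of the sprung carriage that carries socket and ferrule, in m, up positive, 0 at rest: the tester's own force reading, 4 N per mm (0.003 = 12 N pull, -0.003 = 12 N push). End stops at +-9 mm.
- head_a: Bystander: brush head of pale bristle in a white ferrule, 74 x 70 x 74 mm; origin at its underside.
- head_b: Bystander: another brush head, 85 x 77 x 84 mm; origin at its underside.
- pot: Bystander: black pot, 76 x 76 x 62 mm; origin at its underside.
- stone: Bystander: dark whetstone, 109 x 67 x 18 mm; origin at its underside.
- tin: Bystander: small open dark tin, 68 x 60 x 24 mm; origin at its underside.
- comb: Bystander: wooden-backed steel pin comb, 171 x 49 x 20 mm; origin at its underside.
Not all that is in view belongs to the job. Of the things that look like the handle, the smaller one is meant.

How it is judged:
By the outcome, as a careful person would: the job done as asked, in the order asked, and still so for the second after the job is handed in, with the robot touching nothing.
It also fails if it takes over 50 s, if anything falls off the work surface, if the arm or the gripper's body presses on something with over 40 N, if the wrist force passes 120 N, or if a joint passes its speed limit or range.

## Working session

There is one attempt and no reset: what is moved stays moved. The work goes in short steps, Python scripts to look and compute and a shell command to move; the robot and the scene stay as the last step left them, time stands still between calls to the robot, and variables do not carry over. Pictures are saved under pics/ and viewed, at most 10 in all, crops included, and the job is handed in when it is done.

```bash
mkdir -p pics; python3 - <<'E'
from bench import ctrl
import cv2,numpy as np,pickle
s=ctrl.get_state();print(s['time'],s['position'],s['tool_rot'],s['ft_force'],s['grip_width'])
d={}
for n in['side','top','wrist']:
    r=ctrl.get_image(n);d[n]=r;cv2.imwrite(f'pics/{n}0.png',r['image'][:,:,::-1])
    print(n,[ (k,np.round(v,4).tolist()) for k,v in r.items() if k!='image'])
pickle.dump(d,open('d0.pkl','wb'))
a=np.hstack([d['side']['image'],d['top']['image']])
E
```

```text
0.0 [0.17253557 0.62610541 0.22145755] [-4.20891078e-01 -3.11310825e+00  3.01471182e-03] [ 0.27157489 -0.30691953  0.25066194] 1.0004721688765845
side [('K', [[495.871, 0.0, 266.3582], [0.0, 495.871, 190.6352], [0.0, 0.0, 1.0]]), ('k1', -0.0855), ('world_to_cam', [[-0.2716, -0.9624, -0.0112, 0.1548], [-0.6385, 0.1889, -0.7461, 0.3467], [0.7201, -0.1955, -0.6658, 1.4236], [0.0, 0.0, 0.0, 1.0]])]
top [('K', [[381.9403, 0.0, 252.7298], [0.0, 381.9403, 184.4621], [0.0, 0.0, 1.0]]), ('k1', -0.0926), ('world_to_cam', [[0.0067, -0.9998, 0.0161, 0.0195], [-0.9902, -0.0089, -0.1394, 0.5016], [0.1396, -0.015, -0.9901, 1.2324], [0.0, 0.0, 0.0, 1.0]])]
wrist [('K', [[325.0047, 0.0, 258.2309], [0.0, 325.0047, 192.1336], [0.0, 0.0, 1.0]]), ('k1', -0.0849), ('hand_eye', [[-0.0008, -0.9684, -0.2495, 0.0677], [1.0, -0.0007, -0.0003, -0.0006], [0.0001, -0.2495, 0.9684, -0.1616], [0.0, 0.0, 0.0, 1.0]])]
```

View pics/top0.png

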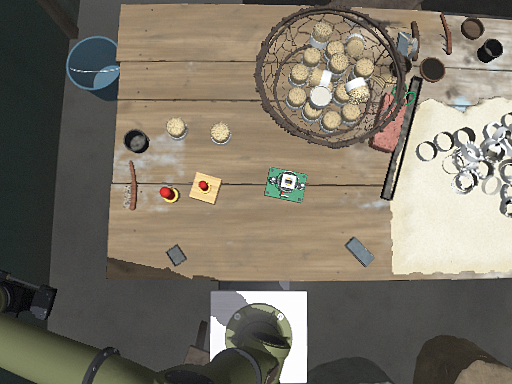

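View pics/side0.png

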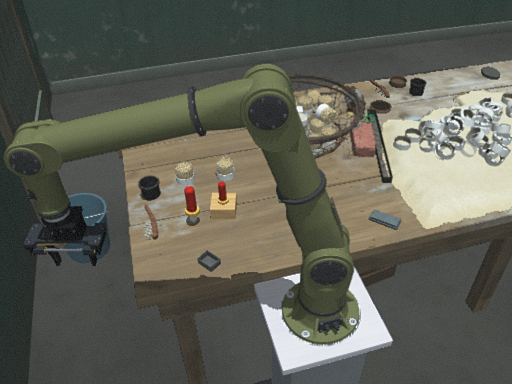

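The top picture has two lookalikes. One stands in the wooden block at top (204,186) / side (222,190). The other is taller and stands free at top (168,194) / side (191,200). The one in the block fits: it is smaller and in its block. The tester is at top (287,184). I'll confirm with an enlarged crop.

```bash
python3 - <<'E'
import cv2
a=cv2.imread('pics/top0.png')[155:220,150:320];b=cv2.imread('pics/side0.png')[150:250,130:300]
f=lambda i:cv2.resize(i,None,fx=4,fy=4,interpolation=cv2.INTER_CUBIC)
A=f(a);B=f(b)[:336]
cv2.imwrite('pics/crop0.png',cv2.vconcat([A,B]))
E
```

```text
(no output)
```

View pics/crop0.png

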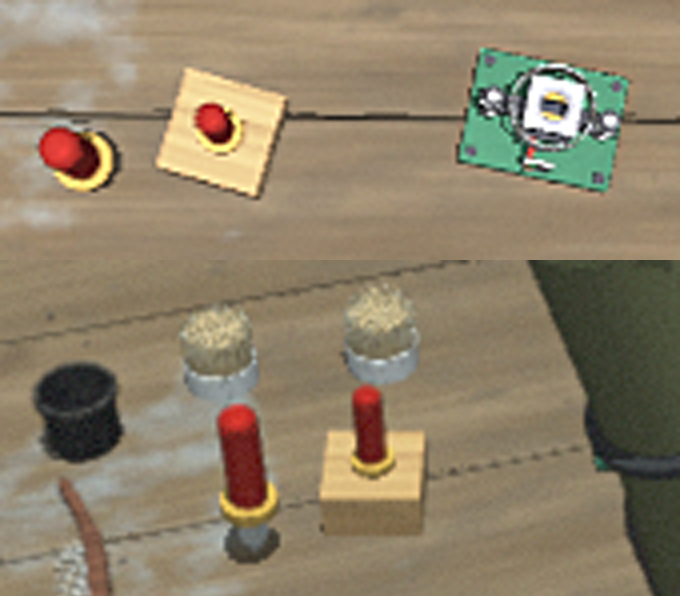

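The crop confirms it: the handle in the block has collar centre at top pixel ≈(204.4,187.5). The decoy at crop (80,160) is larger and stands free. The tester's socket is at ≈(288.4,181.6), with posts at crop (492,100) and (610,121).

```bash
cat > h.py <<'E'
import numpy as np,cv2
from scipy.spatial.transform import Rotation as R
def ray(r,uv):
    K=r['K'];p=cv2.undistortPoints(np.array([[uv]],float),K,np.array([r['k1'],0,0,0,0.]))[0,0]
    return np.array([p[0],p[1],1.])
def topt(W,ry,z):
    Rm,t=W[:3,:3],W[:3,3];c=-Rm.T@t;d=Rm.T@ry;return c+d*(z-c[2])/d[2]
def wristW(r,s):
    T=np.eye(4);T[:3,:3]=R.from_rotvec(s['tool_rot']).as_matrix();T[:3,3]=s['position']
    return np.linalg.inv(T@r['hand_eye'])
def proj(r,W,p):
    c=W[:3,:3]@p+W[:3,3];x=cv2.projectPoints(c[None],np.zeros(3),np.zeros(3),r['K'],np.array([r['k1'],0,0,0,0.]))[0];return x.ravel()
def totool(s,v): return R.from_rotvec(s['tool_rot']).inv().apply(v)
E
python3 - <<'E'
import pickle
from h import *
d=pickle.load(open('d0.pkl','rb'));r=d['top'];W=r['world_to_cam']
f=lambda x,y:(150+(x-1.5)/4,155+(y-1.5)/4)
for n,p,z in[('collar',(218,131),.053),('griptop',(210,121),.127),('mouth',(554,107),.09),('p1',(492,100),.072),('p2',(610,121),.072),('b1',(186,68),.045),('b2',(287,97),.045),('b3',(258,197),.045),('b4',(157,165),.045),('decoy',(85,160),.05)]:
    print(n,topt(W,ray(r,f(*p)),z).round(4))
r=d['side'];print('side collar',topt(r['world_to_cam'],ray(r,(130+(373-1.5)/4,150+(462-261.5)/4)),.053).round(4))
from bench import ctrl
s=ctrl.get_state();print(R.from_rotvec(s['tool_rot']).as_matrix().round(4))
E
```

```text
collar [0.4879 0.1824 0.053 ]
griptop [0.4858 0.1803 0.127 ]
mouth [ 0.5046 -0.0884  0.09  ]
p1 [ 0.5126 -0.0402  0.072 ]
p2 [ 0.4963 -0.1357  0.072 ]
b1 [0.5412 0.2111 0.045 ]
b2 [0.5177 0.1271 0.045 ]
b3 [0.4349 0.1493 0.045 ]
b4 [0.4604 0.2327 0.045 ]
decoy [0.4634 0.291  0.05  ]
side collar [0.4829 0.179  0.053 ]
[[-9.641e-01  2.655e-01 -3.000e-04]
 [ 2.655e-01  9.641e-01 -1.400e-03]
 [-1.000e-04 -1.500e-03 -1.000e+00]]
```

```bash
python3 -m handwheel '[{"x":-0.421,"y":-0.346,"wz":54},{"x":-0.421,"y":-0.346,"wz":54},{"x":-0.421,"y":-0.346,"wz":54},{"x":-0.421,"y":-0.346,"wz":54},{"x":-0.421,"y":-0.346,"wz":54},{"x":-0.421,"y":-0.346,"wz":54},{"x":-0.421,"y":-0.346,"wz":54},{"x":-0.421,"y":-0.346,"wz":54},{"x":-0.421,"y":-0.346,"wz":54},{"x":-0.421,"y":-0.346,"wz":54}]' 0.087
python3 - <<'E'
from h import *
from bench import ctrl
s=ctrl.get_state();print(s['position'],s['ft_force'],s['joint_positions'].round(3) if hasattr(s['joint_positions'],'round') else s['joint_positions'])
print(totool(s,np.array([.4865,.181,.2215])-s['position']))
print(R.from_rotvec(s['tool_rot']).as_matrix().round(4))
E
```

```text
[0.17252502 0.62624206 0.22171817] [-0.27521417  0.40776413  0.29318418] [-1.288  0.322 -0.07   1.451  0.023  1.371 -0.057]
[-0.42092013 -0.34589956  0.00075033]
[[-9.641e-01  2.655e-01 -3.000e-04]
 [ 2.655e-01  9.641e-01 -1.400e-03]
 [-1.000e-04 -1.500e-03 -1.000e+00]]invalid input at $[0]: expected keys x, y, z, wx, wy, wz
```

```bash
python3 -m handwheel '[{"x":-0.421,"y":-0.346,"z":0,"wx":0,"wy":0,"wz":54},{"x":-0.421,"y":-0.346,"z":0,"wx":0,"wy":0,"wz":54},{"x":-0.421,"y":-0.346,"z":0,"wx":0,"wy":0,"wz":54},{"x":-0.421,"y":-0.346,"z":0,"wx":0,"wy":0,"wz":54},{"x":-0.421,"y":-0.346,"z":0,"wx":0,"wy":0,"wz":54},{"x":-0.421,"y":-0.346,"z":0,"wx":0,"wy":0,"wz":54},{"x":-0.421,"y":-0.346,"z":0,"wx":0,"wy":0,"wz":54},{"x":-0.421,"y":-0.346,"z":0,"wx":0,"wy":0,"wz":54},{"x":-0.421,"y":-0.346,"z":0,"wx":0,"wy":0,"wz":54},{"x":-0.421,"y":-0.346,"z":0,"wx":0,"wy":0,"wz":54}]' 0.087
python3 - <<'E'
from h import *
from bench import ctrl
s=ctrl.get_state();print(s['time'],s['position'],s['ft_force'],np.round(s['joint_positions'],3))
print(totool(s,np.array([.4865,.181,.2215])-s['position']))
print(R.from_rotvec(s['tool_rot']).as_matrix().round(4))
E
```

```text
time: 0.98
position: [0.4134, 0.2842, 0.2226]
tool_rot: [-1.788, -2.583, -0.001]
ft_force: [0.5, -0.2, -0.4]
grip_width: 1.004
grip_force: 0.0
0.9833 [0.41341398 0.28418533 0.22256895] [ 0.45711564 -0.21947132 -0.35451629] [-0.937 -0.002  0.283  1.821  0.     1.322 -0.295]
[-0.12230065  0.03211554  0.00103203]
[[-3.518e-01  9.361e-01  1.000e-04]
 [ 9.361e-01  3.518e-01  4.000e-04]
 [ 4.000e-04  2.000e-04 -1.000e+00]]
```

```bash
python3 -m handwheel '[{"x":-0.122,"y":0.032,"z":0,"wx":0,"wy":0,"wz":0},{"x":-0.122,"y":0.032,"z":0,"wx":0,"wy":0,"wz":0},{"x":-0.122,"y":0.032,"z":0,"wx":0,"wy":0,"wz":0},{"x":-0.122,"y":0.032,"z":0,"wx":0,"wy":0,"wz":0},{"x":-0.122,"y":0.032,"z":0,"wx":0,"wy":0,"wz":0}]'
python3 - <<'E'
from h import *
from bench import ctrl
import pickle
s=ctrl.get_state();r=ctrl.get_image('wrist');pickle.dump((s,r),open('w1.pkl','wb'))
im=r['image'][:,:,::-1].copy();W=wristW(r,s)
for z in(.055,.129): print(proj(r,W,np.array([.4865,.181,z])))
cv2.imwrite('pics/w1.png',im);print(s['position'])
E
```

```text
time: 1.4
position: [0.4869, 0.1801, 0.2225]
tool_rot: [1.797, 2.577, -0.0]
ft_force: [0.1, 1.0, -0.4]
grip_width: 1.001
grip_force: 0.0
[258.43229483 174.72818525]
[258.4207144  192.82988259]
[0.4868746  0.18013794 0.22252442]
```

View pics/w1.png

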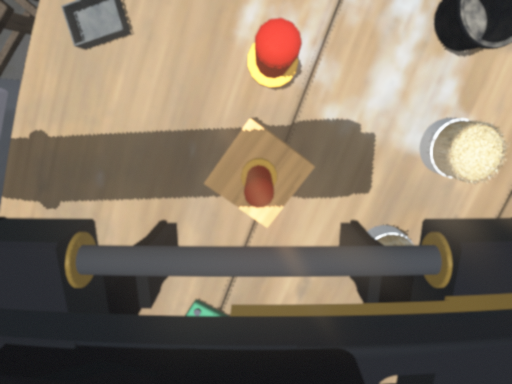

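The wrist view shows the grip top at about (260,190), within 2 px (~1.5 mm) of the predicted (258,193). The block and its collar match too, and the decoy at (277,45) is clear. I'll descend and grasp.

```bash
python3 -m handwheel '[{"x":0,"y":0.001,"z":0.035,"wx":0,"wy":0,"wz":0},{"x":0,"y":0.001,"z":0.07,"wx":0,"wy":0,"wz":0},{"x":0,"y":0.001,"z":0.105,"wx":0,"wy":0,"wz":0},{"x":0,"y":0.001,"z":0.135,"wx":0,"wy":0,"wz":0},{"x":0,"y":0.001,"z":0.1465,"wx":0,"wy":0,"wz":0},{"x":0,"y":0.001,"z":0.1465,"wx":0,"wy":0,"wz":0},{"x":0,"y":0.001,"z":0.1465,"wx":0,"wy":0,"wz":0}]'
python3 -m handwheel '[{"x":0,"y":0,"z":0,"wx":0,"wy":0,"wz":0},{"x":0,"y":0,"z":0,"wx":0,"wy":0,"wz":0},{"x":0,"y":0,"z":0,"wx":0,"wy":0,"wz":0},{"x":0,"y":0,"z":0,"wx":0,"wy":0,"wz":0},{"x":0,"y":0,"z":0,"wx":0,"wy":0,"wz":0},{"x":0,"y":0,"z":0,"wx":0,"wy":0,"wz":0},{"x":0,"y":0,"z":0,"wx":0,"wy":0,"wz":0}]' 0 50
```

```text
time: 2.03
position: [0.4864, 0.1848, 0.0766]
tool_rot: [-1.786, -2.584, -0.0]
ft_force: [0.4, 0.1, -0.8]
grip_width: 1.001
grip_force: 0.0
time: 2.62
position: [0.4866, 0.1835, 0.0763]
tool_rot: [1.788, 2.583, 0.001]
ft_force: [-0.2, 0.1, -0.0]
grip_width: 0.553
grip_force: 0.0
```

```bash
python3 -m handwheel '[{"x":0,"y":0,"z":0,"wx":0,"wy":0,"wz":0},{"x":0,"y":0,"z":0,"wx":0,"wy":0,"wz":0},{"x":0,"y":0,"z":0,"wx":0,"wy":0,"wz":0},{"x":0,"y":0,"z":0,"wx":0,"wy":0,"wz":0},{"x":0,"y":0,"z":0,"wx":0,"wy":0,"wz":0},{"x":0,"y":0,"z":0,"wx":0,"wy":0,"wz":0}]' 0 50
```

```text
time: 3.12
position: [0.4864, 0.1835, 0.076]
tool_rot: [-1.788, -2.583, 0.0]
ft_force: [0.1, -0.1, -0.8]
grip_width: 0.289
grip_force: 50.0
```

```bash
python3 -m handwheel '[{"x":0,"y":0,"z":-0.01,"wx":0,"wy":0,"wz":0},{"x":0,"y":0,"z":-0.025,"wx":0,"wy":0,"wz":0},{"x":0,"y":0,"z":-0.05,"wx":0,"wy":0,"wz":0},{"x":0,"y":0,"z":-0.075,"wx":0,"wy":0,"wz":0},{"x":0,"y":0,"z":-0.1,"wx":0,"wy":0,"wz":0},{"x":0,"y":0,"z":-0.12,"wx":0,"wy":0,"wz":0},{"x":0,"y":0,"z":-0.12,"wx":0,"wy":0,"wz":0}]'
python3 - <<'E'
from h import *
from bench import ctrl
s=ctrl.get_state();print(s['position'],s['ft_force'])
print(totool(s,np.array([.5046,-.0884,.196])-s['position']),R.from_rotvec(s['tool_rot']).as_matrix().round(4))
E
```

```text
time: 3.7
position: [0.4892, 0.1845, 0.2014]
tool_rot: [1.787, 2.58, 0.012]
ft_force: [1.2, 0.7, 0.3]
grip_width: 0.288
grip_force: 50.0
[0.48919528 0.18452041 0.20135397] [1.19399724 0.67394108 0.34487496]
[-0.26091968 -0.08157482  0.00424144] [[-0.3516  0.9361  0.0074]
 [ 0.9362  0.3516  0.0045]
 [ 0.0016  0.0085 -1.    ]]
```

```bash
python3 -m handwheel '[{"x":-0.035,"y":-0.01,"z":0,"wx":0,"wy":0,"wz":0},{"x":-0.072,"y":-0.02,"z":0,"wx":0,"wy":0,"wz":0},{"x":-0.109,"y":-0.03,"z":0,"wx":0,"wy":0,"wz":0},{"x":-0.146,"y":-0.04,"z":0,"wx":0,"wy":0,"wz":0},{"x":-0.183,"y":-0.05,"z":0,"wx":0,"wy":0,"wz":0},{"x":-0.22,"y":-0.06,"z":0,"wx":0,"wy":0,"wz":0},{"x":-0.257,"y":-0.07,"z":0,"wx":0,"wy":0,"wz":0},{"x":-0.294,"y":-0.08,"z":0,"wx":0,"wy":0,"wz":0},{"x":-0.32,"y":-0.081,"z":0,"wx":0,"wy":0,"wz":0},{"x":-0.32,"y":-0.081,"z":0,"wx":0,"wy":0,"wz":0}]'
python3 -m handwheel '[{"x":0,"y":0,"z":0,"wx":0,"wy":0,"wz":0},{"x":0,"y":0,"z":0,"wx":0,"wy":0,"wz":0},{"x":0,"y":0,"z":0,"wx":0,"wy":0,"wz":0}]'
python3 - <<'E'
from h import *
from bench import ctrl
import pickle
s=ctrl.get_state();r=ctrl.get_image('wrist');t=ctrl.get_image('top');pickle.dump((s,r,t),open('w2.pkl','wb'))
W=wristW(r,s);print(s['position'],s['ft_force'],proj(r,W,np.array([.5046,-.0884,.09])))
a=cv2.resize(r['image'][90:290,150:350,::-1],(600,600),interpolation=cv2.INTER_CUBIC)
cv2.imwrite('pics/w2.png',a)
print(R.from_rotvec(s['tool_rot']).as_matrix().round(4))
E
```

```text
time: 4.53
position: [0.5228, -0.1519, 0.1962]
tool_rot: [1.799, 2.572, -0.005]
ft_force: [-0.7, -0.1, -1.2]
grip_width: 0.288
grip_force: 50.0
time: 4.78
position: [0.5232, -0.1427, 0.1956]
tool_rot: [-1.785, -2.584, -0.001]
ft_force: [-0.7, 0.2, -1.6]
grip_width: 0.289
grip_force: 50.0
[ 0.5231957  -0.14266854  0.19560884] [-0.73332998  0.18713133 -1.61046856] [260.76946155 121.63195534]
[[-3.541e-01  9.352e-01 -8.000e-04]
 [ 9.352e-01  3.541e-01  1.000e-03]
 [ 1.200e-03 -4.000e-04 -1.000e+00]]
```

View pics/w2.png

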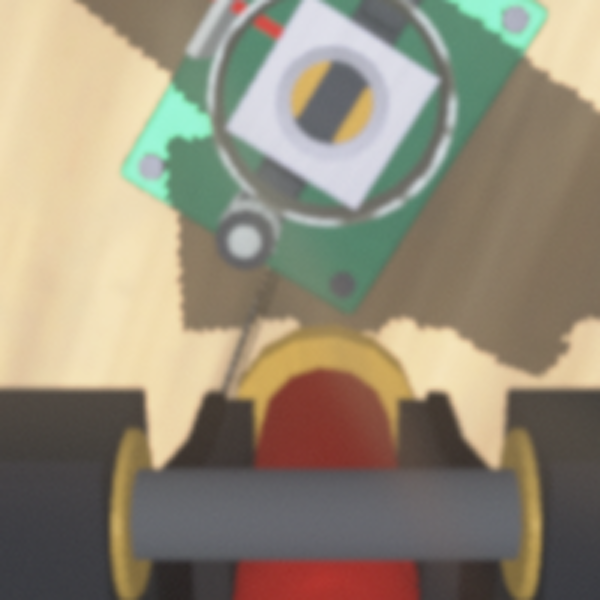

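Bevelled mouth centre is at crop (333,102), i.e. pixel (260.7,123.7), against a prediction of (260.8,121.6). The collar's front edge is at crop (327,332), and its sides at row 400 are about 240 and 413.

```bash
python3 - <<'E'
from h import *
import pickle
s,r,t=pickle.load(open('w2.pkl','rb'));W=wristW(r,s)
m=topt(W,ray(r,(150+331.5/3-.2,90+101/3)),.09);print('mouth',m)
H=np.linalg.inv(r['hand_eye'])
for ox in(-.003,0,.003):
  for z in(.021,.031):
    o=[(proj(r,H,np.array([ox+.019*np.cos(a),.019*np.sin(a),z]))-[150,90])*3+1 for a in np.radians([0,60,-60])]
    print(ox,z,np.round(o).tolist())
print(totool(s,np.r_[m[:2],s['position'][2]]-s['position']))
E
```

```text
mouth [ 0.50482035 -0.09004997  0.09      ]
-0.003 0.021 [[326.0, 329.0], [410.0, 375.0], [243.0, 375.0]]
-0.003 0.031 [[326.0, 315.0], [406.0, 360.0], [247.0, 360.0]]
0 0.021 [[326.0, 314.0], [410.0, 361.0], [243.0, 361.0]]
0 0.031 [[326.0, 301.0], [406.0, 346.0], [247.0, 346.0]]
0.003 0.021 [[326.0, 299.0], [411.0, 346.0], [242.0, 346.0]]
0.003 0.031 [[326.0, 287.0], [407.0, 332.0], [246.0, 332.0]]
[5.57159956e-02 1.44566012e-03 6.69733543e-05]
```

```bash
python3 -m handwheel '[{"x":0.03,"y":0.001,"z":0,"wx":0,"wy":0,"wz":0},{"x":0.055,"y":0.0015,"z":0,"wx":0,"wy":0,"wz":0},{"x":0.06,"y":0.0015,"z":0.008,"wx":0,"wy":0,"wz":0},{"x":0.06,"y":0.0015,"z":0.018,"wx":0,"wy":0,"wz":0},{"x":0.06,"y":0.0015,"z":0.026,"wx":0,"wy":0,"wz":0},{"x":0.06,"y":0.0015,"z":0.03,"wx":0,"wy":0,"wz":0},{"x":0.06,"y":0.0015,"z":0.03,"wx":0,"wy":0,"wz":0},{"x":0.06,"y":0.0015,"z":0.03,"wx":0,"wy":0,"wz":0},{"x":0.06,"y":0.0015,"z":0.03,"wx":0,"wy":0,"wz":0}]'
python3 - <<'E'
from h import *
from bench import ctrl
import pickle
s=ctrl.get_state();r=ctrl.get_image('wrist');t=ctrl.get_image('top');sd=ctrl.get_image('side');pickle.dump((s,r,t,sd),open('w3.pkl','wb'))
W=wristW(r,s);print(s['position'],s['ft_force'],proj(r,W,np.array([.5046,-.0884,.09])))
f=lambda i:cv2.resize(i[:,:,::-1],(396,396),interpolation=cv2.INTER_CUBIC)
T=t['world_to_cam'];c=proj(t,T,np.array([.505,-.09,.12])).astype(int);S=sd['world_to_cam'];e=proj(sd,S,np.array([.505,-.09,.12])).astype(int)
cv2.imwrite('pics/w3.png',np.hstack([f(r['image'][120:320,160:360]),f(sd['image'][max(e[1]-50,0):e[1]+50,e[0]-50:e[0]+50])]))
E
```

```text
time: 5.63
position: [0.5039, -0.0887, 0.1663]
tool_rot: [1.79, 2.581, -0.0]
ft_force: [-0.3, 0.5, -0.0]
grip_width: 0.287
grip_force: 50.0
[ 0.50393099 -0.08871198  0.16625067] [-0.33479804  0.474156   -0.02483484] [259.44681599 199.66486997]
```

View pics/w3.png

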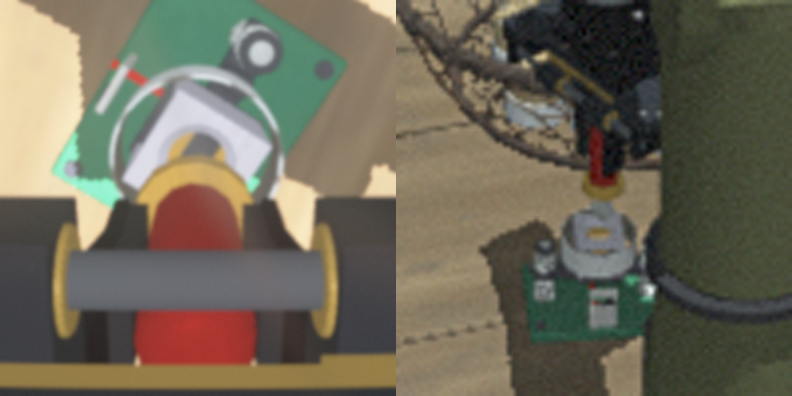

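```bash
python3 - <<'E'
from h import *
import pickle
s,r,t,sd=pickle.load(open('w3.pkl','rb'));S=sd['world_to_cam']
e=proj(sd,S,np.array([.505,-.09,.12])).astype(int);x0,y0=e[0]-25,e[1]-20
a=cv2.resize(sd['image'][y0:y0+50,x0:x0+50,::-1],None,fx=12,fy=12,interpolation=cv2.INTER_CUBIC)
cv2.imwrite('pics/s3.png',a)
q=lambda p:np.round((proj(sd,S,np.array(p))-[x0,y0])*12+5.5)
print('mouth',q([.505,-.0895,.09]))
for ox in(0,-.005):
  X,Y=s['position'][:2]+ox*np.array([-.354,.935])
  for dz in(-.002,.0,.002):
    print(ox,dz,[q([X,Y,s['position'][2]-.031+dz+h]).tolist() for h in(.010,0,-.031,-.037)])
E
```

```text
mouth [312. 337.]
0 -0.002 [[316.0, 197.0], [315.0, 225.0], [312.0, 308.0], [311.0, 323.0]]
0 0.0 [[316.0, 192.0], [315.0, 219.0], [312.0, 302.0], [311.0, 318.0]]
0 0.002 [[316.0, 187.0], [315.0, 214.0], [312.0, 297.0], [312.0, 313.0]]
-0.005 -0.002 [[329.0, 191.0], [328.0, 218.0], [325.0, 301.0], [325.0, 317.0]]
-0.005 0.0 [[329.0, 185.0], [328.0, 213.0], [325.0, 296.0], [325.0, 312.0]]
-0.005 0.002 [[330.0, 180.0], [329.0, 207.0], [326.0, 290.0], [325.0, 306.0]]
```

View pics/s3.png

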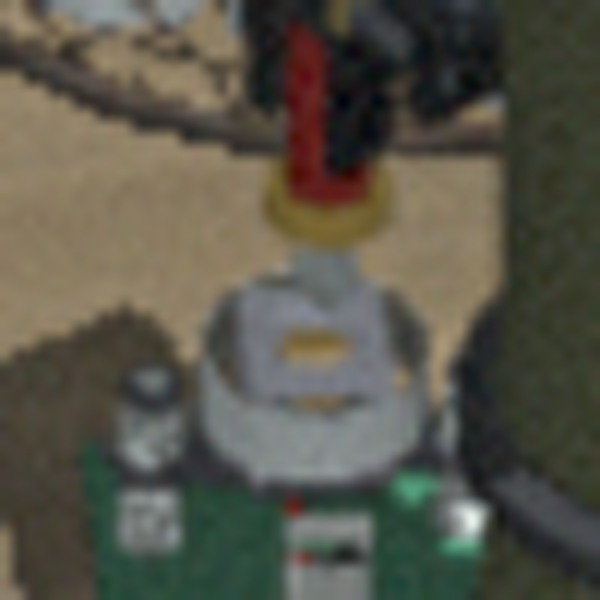

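The picture shows the collar centre at crop x≈328 and the socket centre at ≈315. The handle therefore sits ~3.5 mm too far toward -y, while depth looks consistent. I'll shift it and descend in small steps.

```bash
python3 -m handwheel '[{"x":0.0035,"y":0.0005,"z":0,"wx":0,"wy":0,"wz":0},{"x":0.0035,"y":0.0005,"z":0.003,"wx":0,"wy":0,"wz":0},{"x":0.0035,"y":0.0005,"z":0.006,"wx":0,"wy":0,"wz":0},{"x":0.0035,"y":0.0005,"z":0.009,"wx":0,"wy":0,"wz":0},{"x":0.0035,"y":0.0005,"z":0.012,"wx":0,"wy":0,"wz":0},{"x":0.0035,"y":0.0005,"z":0.012,"wx":0,"wy":0,"wz":0},{"x":0.0035,"y":0.0005,"z":0.012,"wx":0,"wy":0,"wz":0}]'
python3 -m handwheel '[{"x":0,"y":0,"z":0.002,"wx":0,"wy":0,"wz":0},{"x":0,"y":0,"z":0.003,"wx":0,"wy":0,"wz":0},{"x":0,"y":0,"z":0.003,"wx":0,"wy":0,"wz":0}]'
```

```text
time: 6.37
position: [0.5026, -0.0844, 0.1538]
tool_rot: [-1.788, -2.582, 0.001]
ft_force: [-0.5, -0.2, -0.8]
grip_width: 0.289
grip_force: 50.0
time: 6.62
position: [0.5027, -0.0844, 0.1508]
tool_rot: [-1.788, -2.583, 0.0]
ft_force: [0.3, 0.7, -0.8]
grip_width: 0.29
grip_force: 50.0
```

```bash
python3 -m handwheel '[{"x":0,"y":0,"z":0.002,"wx":0,"wy":0,"wz":0},{"x":0,"y":0,"z":0.003,"wx":0,"wy":0,"wz":0},{"x":0,"y":0,"z":0.003,"wx":0,"wy":0,"wz":0}]'
```

```text
time: 6.87
position: [0.5027, -0.0843, 0.1478]
tool_rot: [-1.788, -2.583, 0.0]
ft_force: [-0.3, 0.1, -1.0]
grip_width: 0.288
grip_force: 50.0
```

```bash
python3 -m handwheel '[{"x":0,"y":0,"z":0.002,"wx":0,"wy":0,"wz":0},{"x":0,"y":0,"z":0.003,"wx":0,"wy":0,"wz":0},{"x":0,"y":0,"z":0.003,"wx":0,"wy":0,"wz":0}]' | grep -E "pos|force"
```

```text
position: [0.503, -0.0844, 0.145]
ft_force: [1.4, 0.8, -0.7]
grip_force: 50.0
```

```bash
python3 -m handwheel '[{"x":0,"y":0,"z":0.002,"wx":0,"wy":0,"wz":0},{"x":0,"y":0,"z":0.003,"wx":0,"wy":0,"wz":0},{"x":0,"y":0,"z":0.003,"wx":0,"wy":0,"wz":0}]' | grep -E "pos|force"
```

```text
position: [0.5033, -0.0845, 0.1422]
ft_force: [0.7, -0.6, 0.2]
grip_force: 50.0
```

```bash
python3 -m handwheel '[{"x":0,"y":0,"z":0.002,"wx":0,"wy":0,"wz":0},{"x":0,"y":0,"z":0.003,"wx":0,"wy":0,"wz":0},{"x":0,"y":0,"z":0.003,"wx":0,"wy":0,"wz":0}]' | grep -E "pos|force"
```

```text
position: [0.5031, -0.0845, 0.1392]
ft_force: [0.9, -1.0, 2.7]
grip_force: 50.0
```

```bash
python3 -m handwheel '[{"x":0,"y":0,"z":0.001,"wx":0,"wy":0,"wz":0},{"x":0,"y":0,"z":0.002,"wx":0,"wy":0,"wz":0},{"x":0,"y":0,"z":0.002,"wx":0,"wy":0,"wz":0}]' | grep -E "pos|force"
```

```text
position: [0.5031, -0.0845, 0.1372]
ft_force: [0.9, -0.6, 3.5]
grip_force: 50.0
```

```bash
python3 -m handwheel '[{"x":0,"y":0,"z":0.001,"wx":0,"wy":0,"wz":0},{"x":0,"y":0,"z":0.002,"wx":0,"wy":0,"wz":0},{"x":0,"y":0,"z":0.002,"wx":0,"wy":0,"wz":0}]' | grep -E "pos|force"
```

```text
position: [0.5031, -0.0845, 0.1352]
ft_force: [0.8, -1.1, 4.3]
grip_force: 50.0
```

```bash
python3 -m handwheel '[{"x":0,"y":0,"z":0.001,"wx":0,"wy":0,"wz":0},{"x":0,"y":0,"z":0.002,"wx":0,"wy":0,"wz":0},{"x":0,"y":0,"z":0.002,"wx":0,"wy":0,"wz":0}]' | grep -E "pos|force"
```

```text
position: [0.503, -0.0844, 0.1331]
ft_force: [1.1, -0.5, -2.3]
grip_force: 50.0
```

```bash
python3 -m handwheel '[{"x":0,"y":0,"z":0.001,"wx":0,"wy":0,"wz":0},{"x":0,"y":0,"z":0.002,"wx":0,"wy":0,"wz":0},{"x":0,"y":0,"z":0.002,"wx":0,"wy":0,"wz":0}]' | grep -E "pos|force"
```

```text
position: [0.5024, -0.0841, 0.1304]
ft_force: [1.6, -0.7, 0.3]
grip_force: 50.0
```

```bash
python3 -m handwheel '[{"x":0,"y":0,"z":0.001,"wx":0,"wy":0,"wz":0},{"x":0,"y":0,"z":0.002,"wx":0,"wy":0,"wz":0},{"x":0,"y":0,"z":0.002,"wx":0,"wy":0,"wz":0}]' | grep -E "pos|force"
```

```text
position: [0.5024, -0.0842, 0.1285]
ft_force: [0.7, -0.4, -0.8]
grip_force: 50.0
```

```bash
python3 -m handwheel '[{"x":0,"y":0,"z":0.001,"wx":0,"wy":0,"wz":0},{"x":0,"y":0,"z":0.002,"wx":0,"wy":0,"wz":0},{"x":0,"y":0,"z":0.002,"wx":0,"wy":0,"wz":0}]' | grep -E "pos|force"
```

```text
position: [0.5025, -0.0843, 0.1266]
ft_force: [0.5, 0.8, -1.2]
grip_force: 50.0
```

```bash
python3 -m handwheel '[{"x":0,"y":0,"z":0.001,"wx":0,"wy":0,"wz":0},{"x":0,"y":0,"z":0.002,"wx":0,"wy":0,"wz":0},{"x":0,"y":0,"z":0.003,"wx":0,"wy":0,"wz":0},{"x":0,"y":0,"z":0.003,"wx":0,"wy":0,"wz":0}]' | grep -E "pos|force"
```

```text
position: [0.5026, -0.0843, 0.1237]
ft_force: [0.4, 0.3, -0.2]
grip_force: 50.0
```

```bash
python3 -m handwheel '[{"x":0,"y":0,"z":0.001,"wx":0,"wy":0,"wz":0},{"x":0,"y":0,"z":0.002,"wx":0,"wy":0,"wz":0},{"x":0,"y":0,"z":0.002,"wx":0,"wy":0,"wz":0}]' | grep -E "pos|force"
```

```text
position: [0.5027, -0.0844, 0.1218]
ft_force: [-0.9, 0.2, -1.7]
grip_force: 50.0
```

```bash
python3 -m handwheel '[{"x":0,"y":0,"z":0.001,"wx":0,"wy":0,"wz":0},{"x":0,"y":0,"z":0.001,"wx":0,"wy":0,"wz":0},{"x":0,"y":0,"z":0.001,"wx":0,"wy":0,"wz":0}]' | grep -E "pos|force"
```

```text
position: [0.5029, -0.0843, 0.1211]
ft_force: [0.3, 0.3, -0.3]
grip_force: 50.0
```

```bash
python3 -m handwheel '[{"x":0,"y":0,"z":0.001,"wx":0,"wy":0,"wz":0},{"x":0,"y":0,"z":0.002,"wx":0,"wy":0,"wz":0},{"x":0,"y":0,"z":0.002,"wx":0,"wy":0,"wz":0}]' | grep -E "pos|force"
```

```text
position: [0.503, -0.0844, 0.1195]
ft_force: [-2.8, 0.4, 5.7]
grip_force: 50.0
```

```bash
python3 -m handwheel '[{"x":0,"y":0,"z":0.001,"wx":0,"wy":0,"wz":0},{"x":0,"y":0,"z":0.001,"wx":0,"wy":0,"wz":0},{"x":0,"y":0,"z":0.001,"wx":0,"wy":0,"wz":0}]' | grep -E "pos|force"
```

```text
position: [0.503, -0.0844, 0.1189]
ft_force: [-3.1, -0.0, 7.4]
grip_force: 50.0
```

```bash
python3 -m handwheel '[{"x":0,"y":0,"z":0.001,"wx":0,"wy":0,"wz":0},{"x":0,"y":0,"z":0.0015,"wx":0,"wy":0,"wz":0},{"x":0,"y":0,"z":0.0015,"wx":0,"wy":0,"wz":0},{"x":0,"y":0,"z":0.0015,"wx":0,"wy":0,"wz":0}]' | grep -E "pos|force"
```

```text
position: [0.503, -0.0844, 0.118]
ft_force: [-4.3, 1.3, 10.6]
grip_force: 50.0
```

```bash
python3 -m handwheel '[{"x":0,"y":0,"z":0.0005,"wx":0,"wy":0,"wz":0},{"x":0,"y":0,"z":0.001,"wx":0,"wy":0,"wz":0},{"x":0,"y":0,"z":0.001,"wx":0,"wy":0,"wz":0},{"x":0,"y":0,"z":0.001,"wx":0,"wy":0,"wz":0}]' | grep -E "pos|force"
```

```text
position: [0.503, -0.0844, 0.1173]
ft_force: [-5.4, 0.7, 13.9]
grip_force: 50.0
```

```bash
python3 -m handwheel '[{"x":0,"y":0,"z":0.0005,"wx":0,"wy":0,"wz":0},{"x":0,"y":0,"z":0.001,"wx":0,"wy":0,"wz":0},{"x":0,"y":0,"z":0.001,"wx":0,"wy":0,"wz":0},{"x":0,"y":0,"z":0.001,"wx":0,"wy":0,"wz":0}]' | grep -E "pos|force"
```

```text
position: [0.5031, -0.0844, 0.1166]
ft_force: [-7.1, 1.4, 16.4]
grip_force: 50.0
```

```bash
python3 -m handwheel '[{"x":0,"y":0,"z":-0.002,"wx":0,"wy":0,"wz":0},{"x":0,"y":0,"z":-0.004,"wx":0,"wy":0,"wz":0},{"x":0,"y":0,"z":-0.005,"wx":0,"wy":0,"wz":0},{"x":0,"y":0,"z":-0.005,"wx":0,"wy":0,"wz":0}]' | grep -E "pos|force|time"
```

```text
time: 11.78
position: [0.503, -0.0844, 0.1199]
ft_force: [-1.1, -0.1, 3.9]
grip_force: 50.0
```

```bash
python3 -m handwheel '[{"x":0,"y":0,"z":-0.001,"wx":0,"wy":0,"wz":0},{"x":0,"y":0,"z":-0.002,"wx":0,"wy":0,"wz":0},{"x":0,"y":0,"z":-0.002,"wx":0,"wy":0,"wz":0}]' | grep -E "pos|force"
```

```text
position: [0.5028, -0.0843, 0.1212]
ft_force: [0.7, 0.4, -0.5]
grip_force: 50.0
```

Released the push; now feeling upward for the jaws in small steps.

```bash
python3 -m handwheel '[{"x":0,"y":0,"z":-0.001,"wx":0,"wy":0,"wz":0},{"x":0,"y":0,"z":-0.002,"wx":0,"wy":0,"wz":0},{"x":0,"y":0,"z":-0.002,"wx":0,"wy":0,"wz":0}]' | grep -E "pos|ft_force"
```

```text
position: [0.5029, -0.0844, 0.1235]
ft_force: [0.4, 0.6, -0.9]
```

```bash
python3 -m handwheel '[{"x":0,"y":0,"z":-0.001,"wx":0,"wy":0,"wz":0},{"x":0,"y":0,"z":-0.002,"wx":0,"wy":0,"wz":0},{"x":0,"y":0,"z":-0.002,"wx":0,"wy":0,"wz":0}]' | grep -E "pos|ft_force"
```

```text
position: [0.503, -0.0844, 0.1258]
ft_force: [-0.4, 0.3, -1.8]
```

```bash
python3 -m handwheel '[{"x":0,"y":0,"z":-0.001,"wx":0,"wy":0,"wz":0},{"x":0,"y":0,"z":-0.002,"wx":0,"wy":0,"wz":0},{"x":0,"y":0,"z":-0.002,"wx":0,"wy":0,"wz":0}]' | grep -E "pos|ft_force"
```

```text
position: [0.503, -0.0844, 0.1278]
ft_force: [0.0, -0.6, -1.7]
```

```bash
python3 -m handwheel '[{"x":0,"y":0,"z":-0.001,"wx":0,"wy":0,"wz":0},{"x":0,"y":0,"z":-0.0015,"wx":0,"wy":0,"wz":0},{"x":0,"y":0,"z":-0.0015,"wx":0,"wy":0,"wz":0}]' | grep -E "pos|ft_force"
```

```text
position: [0.5028, -0.0843, 0.129]
ft_force: [0.7, -0.0, -1.0]
```

```bash
python3 -m handwheel '[{"x":0,"y":0,"z":-0.001,"wx":0,"wy":0,"wz":0},{"x":0,"y":0,"z":-0.0015,"wx":0,"wy":0,"wz":0},{"x":0,"y":0,"z":-0.0015,"wx":0,"wy":0,"wz":0}]' | grep -E "pos|ft_force"
```

```text
position: [0.5027, -0.0843, 0.1301]
ft_force: [0.9, -0.4, -6.3]
```

```bash
python3 -m handwheel '[{"x":0,"y":0,"z":-0.0005,"wx":0,"wy":0,"wz":0},{"x":0,"y":0,"z":-0.001,"wx":0,"wy":0,"wz":0},{"x":0,"y":0,"z":-0.001,"wx":0,"wy":0,"wz":0},{"x":0,"y":0,"z":-0.001,"wx":0,"wy":0,"wz":0}]' | grep -E "pos|ft_force"
```

```text
position: [0.5026, -0.0843, 0.1311]
ft_force: [1.0, -0.2, -10.7]
```

```bash
python3 -m handwheel '[{"x":0,"y":0,"z":-0.0003,"wx":0,"wy":0,"wz":0},{"x":0,"y":0,"z":-0.0006,"wx":0,"wy":0,"wz":0},{"x":0,"y":0,"z":-0.0006,"wx":0,"wy":0,"wz":0},{"x":0,"y":0,"z":-0.0006,"wx":0,"wy":0,"wz":0},{"x":0,"y":0,"z":-0.0006,"wx":0,"wy":0,"wz":0}]' | grep -E "pos|ft_force"
python3 - <<'E'
from bench import ctrl
import cv2,pickle
r=ctrl.get_image('side');pickle.dump(r,open('sp.pkl','wb'));print(ctrl.get_state()['ft_force'])
E
```

```text
position: [0.5026, -0.0843, 0.1318]
ft_force: [2.7, -0.0, -12.2]
[  2.69825603   0.17084448 -12.89095385]
```

Pull reads 12–13 N including ~1 N of handle weight. I'll hold it steady.

```bash
python3 -m handwheel '[{"x":0,"y":0,"z":0,"wx":0,"wy":0,"wz":0},{"x":0,"y":0,"z":0,"wx":0,"wy":0,"wz":0},{"x":0,"y":0,"z":0,"wx":0,"wy":0,"wz":0},{"x":0,"y":0,"z":0,"wx":0,"wy":0,"wz":0},{"x":0,"y":0,"z":0,"wx":0,"wy":0,"wz":0},{"x":0,"y":0,"z":0,"wx":0,"wy":0,"wz":0},{"x":0,"y":0,"z":0,"wx":0,"wy":0,"wz":0},{"x":0,"y":0,"z":0,"wx":0,"wy":0,"wz":0},{"x":0,"y":0,"z":0,"wx":0,"wy":0,"wz":0},{"x":0,"y":0,"z":0,"wx":0,"wy":0,"wz":0}]' | grep -E "pos|ft_force"
python3 -m handwheel '[{"x":0,"y":0,"z":0,"wx":0,"wy":0,"wz":0},{"x":0,"y":0,"z":0,"wx":0,"wy":0,"wz":0},{"x":0,"y":0,"z":0,"wx":0,"wy":0,"wz":0},{"x":0,"y":0,"z":0,"wx":0,"wy":0,"wz":0},{"x":0,"y":0,"z":0,"wx":0,"wy":0,"wz":0},{"x":0,"y":0,"z":0,"wx":0,"wy":0,"wz":0},{"x":0,"y":0,"z":0,"wx":0,"wy":0,"wz":0},{"x":0,"y":0,"z":0,"wx":0,"wy":0,"wz":0}]' | grep -E "time|pos|ft_force"
```

```text
position: [0.5027, -0.0843, 0.1321]
ft_force: [1.5, 0.6, -13.4]
time: 15.58
position: [0.5027, -0.0843, 0.1321]
ft_force: [0.7, 0.0, -12.4]
```

```bash
python3 -m handwheel '[{"x":0,"y":0,"z":0.001,"wx":0,"wy":0,"wz":0},{"x":0,"y":0,"z":0.002,"wx":0,"wy":0,"wz":0},{"x":0,"y":0,"z":0.004,"wx":0,"wy":0,"wz":0},{"x":0,"y":0,"z":0.006,"wx":0,"wy":0,"wz":0},{"x":0,"y":0,"z":0.008,"wx":0,"wy":0,"wz":0},{"x":0,"y":0,"z":0.0095,"wx":0,"wy":0,"wz":0},{"x":0,"y":0,"z":0.011,"wx":0,"wy":0,"wz":0},{"x":0,"y":0,"z":0.0115,"wx":0,"wy":0,"wz":0},{"x":0,"y":0,"z":0.0115,"wx":0,"wy":0,"wz":0}]' | grep -E "pos|ft_force"
```

```text
position: [0.5032, -0.0844, 0.1209]
ft_force: [0.5, -0.3, -0.6]
```

```bash
python3 -m handwheel '[{"x":0,"y":0,"z":0.0005,"wx":0,"wy":0,"wz":0},{"x":0,"y":0,"z":0.0005,"wx":0,"wy":0,"wz":0},{"x":0,"y":0,"z":0.0005,"wx":0,"wy":0,"wz":0}]' | grep -E "pos|ft_force"
```

```text
position: [0.5032, -0.0844, 0.1205]
ft_force: [0.2, 0.3, 1.9]
```

```bash
python3 -m handwheel '[{"x":0,"y":0,"z":0,"wx":0,"wy":0,"wz":0},{"x":0,"y":0,"z":0,"wx":0,"wy":0,"wz":0},{"x":0,"y":0,"z":0,"wx":0,"wy":0,"wz":0},{"x":0,"y":0,"z":0,"wx":0,"wy":0,"wz":0},{"x":0,"y":0,"z":0,"wx":0,"wy":0,"wz":0},{"x":0,"y":0,"z":0,"wx":0,"wy":0,"wz":0},{"x":0,"y":0,"z":0,"wx":0,"wy":0,"wz":0},{"x":0,"y":0,"z":0,"wx":0,"wy":0,"wz":0},{"x":0,"y":0,"z":0,"wx":0,"wy":0,"wz":0},{"x":0,"y":0,"z":0,"wx":0,"wy":0,"wz":0}]' 0.075
python3 -m handwheel '[{"x":0,"y":0,"z":-0.01,"wx":0,"wy":0,"wz":0},{"x":0,"y":0,"z":-0.03,"wx":0,"wy":0,"wz":0},{"x":0,"y":0,"z":-0.06,"wx":0,"wy":0,"wz":0},{"x":0,"y":0,"z":-0.09,"wx":0,"wy":0,"wz":0},{"x":0,"y":0,"z":-0.12,"wx":0,"wy":0,"wz":0},{"x":0,"y":0,"z":-0.12,"wx":0,"wy":0,"wz":0},{"x":0,"y":0,"z":-0.12,"wx":0,"wy":0,"wz":0}]'
python3 - <<'E'
from h import *
from bench import ctrl
s=ctrl.get_state();r=ctrl.get_image('wrist');sd=ctrl.get_image('side')
e=proj(sd,sd['world_to_cam'],np.array([.505,-.09,.12])).astype(int)
f=lambda i:cv2.resize(i[:,:,::-1],(396,396),interpolation=cv2.INTER_CUBIC)
cv2.imwrite('pics/end.png',np.hstack([f(r['image'][60:260,160:360]),f(sd['image'][max(e[1]-30,0):e[1]+30,e[0]-30:e[0]+30])]))
E
```

```text
time: 17.42
position: [0.5029, -0.0844, 0.1201]
tool_rot: [1.788, 2.583, 0.0]
ft_force: [-0.1, 1.3, -0.2]
grip_width: 0.849
grip_force: 0.0
time: 18.0
position: [0.5041, -0.0846, 0.2426]
tool_rot: [1.787, 2.58, 0.005]
ft_force: [-0.5, 0.1, -1.4]
grip_width: 0.86
grip_force: 0.0
```

View pics/end.png

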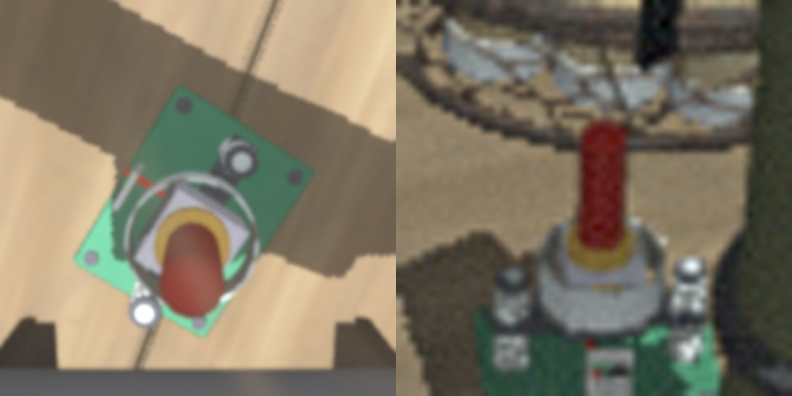

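The handle stands upright at side crop (603,185). Its collar sits flush on the socket block at crop (602,250), and the gripper is clear above it. Handing in.

```bash
python3 -c "
from bench import ctrl
print(ctrl.close_job())"
```

```text
the job is handed in; nothing more can be done
None
```

The handle is snapped fully home and upright in the tester: read between moves, the push peaked at about 17 N, a pull of about 12 N held for over 1.5 s, and I handed in with the gripper clear at about 18 s.

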